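Dock the test carriage past its spring catch

TASK

Dock the loaded test carriage: with the closed fingertips press the yellow pedal right down and hold it down while you push the carriage past the steel stop post, pushing only on the orange face of its tab, until the carriage is fully home under the hood. Then let go of the pedal so that the post springs up again behind the tab, and move clear. Do not grip or lift anything, and leave the dropper bottle, the vial and the spare cassette where they are.

Things in the scene. Friction and masses are not known exactly. Their poses are not given: they have to be found in the camera images.
- dock: White reading dock fixed to the desk, base plate 245 x 128 x 6 mm (x -115..130, y -68..60). Origin on the desk top, z up, x = the way the carriage slides home (to the hood), y = left of that. The carriage rail runs along x at y = 30 mm; the white hood (x 72..128, y 3..57, top 46 mm high) stands over its far end. The yellow pedal lies along the right side.
- pedal: Long yellow spring pedal, spans x -110..35, y -62..0 mm in its frame (the dock's when up; sinks with it), flat top at z = 24. Stays level wherever pressed. A steel stop post, 8 x 8 mm, is fixed on it at x 12..20, y -10..-2; post top 33 mm above the desk when up, 24 fully down. A finger moving along y = -38 passes beside the post.
- pedal_top (a point): Point on the top face of the pedal at the dock's x = -37.5, y = -38 mm (24 mm above the desk when the pedal is up).
- catch (a joint): How far the pedal is pressed, m: 0 up, 0.009 fully down. Spring: about 3 N to start, 8 N fully down. The post lets the tab pass once this is over 0.006.
- carriage (a joint): Travel of the carriage along the dock's +x, m: starts anywhere from 0 to 0.040, 0.085 is fully home against its end stop. Slides stiffly (about 1.5 N) and stays where left; it runs on a captive rail. The tab reaches the stop post at 0.053 and is past it at 0.079.
- tab_block: Blue tab of the blue carriage (which carries a white cassette): upright plate 14 mm thick, 74 wide, reaching out over the pedal, 27 to 60 mm above the desk. Frame parallel to the dock's, equal to it at carriage travel 0; the tab spans x -55..-41, y -62..12 mm in it. Not to be touched: push on the orange face behind it.
- push_face: Orange plate, 4 mm thick, 70 x 31 mm, on the rear (-x) side of the blue tab: the face to push, 28 to 59 mm above the desk. Frame as tab_block's; the pushed surface is at x = -59 mm in it, and spans y -60..10 mm.
- push_point (a point): Point on the rear surface of the orange face, 43 mm above the desk, at the dock's y = -38 mm. The pedal is directly below and behind (-x of) it, at least 50 mm of it free behind the face. Its axes are parallel to the dock's.
- red_dropper: Loose dropper bottle with a red cap, 25 mm wide, 74 mm tall, standing on the desk to the left of the dock. Origin under its centre.
- pink_vial: Loose pink vial, 18 mm wide, 58 mm tall, standing on the desk to the left of the dock. Origin under its centre.
- spare_cassette: Loose white test cassette, 70 x 22 x 6 mm, lying flat on the desk to the right of the dock. Origin under its centre.

How it is judged:
By the outcome, as a careful person would: the job done as asked, in the order asked, and still so for the second after the job is handed in, with the robot touching nothing.
It also fails if it takes over 48 s, if anything falls off the work surface, if the arm or the gripper's body presses on something with over 40 N, if the wrist force passes 120 N, or if a joint passes its speed limit or range.

ROBOT

A 6-joint arm with a two-finger parallel gripper is mounted at the origin on a cart in front of the work surface, level with it; the furniture and walls round the work are solid. World frame = base frame: x ahead of the robot, y to its left, z up, the work surface at z = 0. Lengths are in mm, angles in rad, forces in N, time in s.
With the tool pointing down it reaches from about 375 to 900 mm from the base axis. Payload 3.1 kg.
Tool frame: the origin (TCP) lies at the very end of the fingers, on their centre line; the grasp point (between the pads) lies 19 mm behind it (arm.grip_depth is the distance from the TCP to the grasp point, in mm); z points along the fingers, y is the line along which they close (so a half turn about z gives the same grasp; the last joint's range is limited). The gripper opens to 87 mm and grips with 3 to 60 N. Pads are 19 mm wide; open, the fingers measure 117 mm over their backs; the gripper's body (75 mm by 190 mm) begins 51 mm behind the grasp point.
Start: joints at [-1.514, 0.527, 1.433, -0, 1.181, -0.178], TCP at [146.038, -607.675, 222.548] pointing down, gripper open.
Joint ranges: [-3.08, 3.08], [-0.75, 2.2], [0.22, 2.44], [-1.43, 4.57], [0, 2.65], [-2.85, 2.85]. Speed limits (rad/s): [2.79, 2.79, 3.14, 3.14, 3.14, 3.14].

INTERFACE

Orientations are given as a 3x3 rotation matrix whose columns are the frame's x, y, z axes.
In Python, from workcell import arm gives the robot as it stands. The module is installed in compiled form; this text tells all that it offers.
- The arm moves only by the tool carry_out, never from a script. Its argument "rows" is a list of rows, each a list of 6 numbers: the shift along the tool's x, y, z each as a share of 1 m, from -1 to 1, then the turn, a rotation vector about the tool's x, y, z each as a share of 60 degrees, from -1 to 1. A call has 1 to 5 rows; each row is the pose to reach, as a shift and turn from the pose commanded when the call began, along the tool's axes at that moment; what a row does not reach only later rows make up. A row lasts 1/8 s, in which the tool goes at most 62.5 mm and 10.7 degrees, less where a joint would pass 70% of its speed; a pose out of reach is approached as far as the arm can. A call with a number of a shift or a turn outside -1 to 1 is refused whole. A call with a gripper value outside its range is refused whole. "grip" is the closure, from -1 (fully open) to 1 (shut), set as the call begins (left out, the last holds). The fingers move at their own pace and stop on an object; "grip_force" is the grip in N (left out, the last holds). Time passes only in rows, so rows that repeat a pose let the fingers close. It gives the time, the measured TCP pose, the force, the opening and the grip force at its end, in the units of the state.
- arm.get_obs(): the state, without advancing time (a new reading comes with each control period).
- arm.grab_frame(name): name is "side" or "top" or "wrist"; returns a dict with "frame" (384x512x3 uint8, red, green, blue), "fx", "fy", "cx", "cy" (pixels), "pose" (4x4, takes a point from camera to world coordinates); the wrist camera has in their place "hand_eye" (4x4, takes a point from camera to tool coordinates, whose origin is the TCP and whose axes are the flange's). Camera axes: x right, y up, looking along -z (the intrinsics and any distortion apply to the point x, -y, -z); pixel columns grow to the right and rows downward; lengths in mm; the calibration is good to about 2 mm. A picture is of the moment at which its call begins: read the wrist's pose just before it. There is no depth.
- arm.sign_off(): hands the job in; it is judged then, once.
The state is a dict: "t": time; "joint_positions": joint angles; "qvel": joint speeds; "tau": joint torques, N m; "ee_pos": TCP position; "tool_rot": TCP orientation; "wrist_force": force on the tool from outside, world axes, zero at the start; "torque": the same for the moment, N m; "grip_width": finger opening in mm; "grasp_force": force on a finger pad.
Only numpy, scipy, OpenCV 4.12 (cv2) and the standard library are available. Lean on these libraries where they do the work, as an engineer would, in place of code of your own. Each camera call takes 0.05 s, during which the arm holds its last target. There are 200 camera calls.

## Working session

There is one attempt and no reset: what is moved stays moved. The work goes in short steps, Python scripts to look and compute and a tool call to move; the robot and the scene stay as the last step left them, time stands still between calls to the robot, and variables do not carry over. Pictures are saved under pics/ and viewed, at most 10 in all, crops included, and the job is handed in when it is done.

Besides the shell and the picture viewer there is one more tool, called after "Emit:" as a command line: name --pt "numbers of a row" for each row, then --argument value for the rest. carry_out: Moves the arm, as the interface text tells. Its arguments: {"type":"object","properties":{"rows":{"type":"array"},"grip":{"type":"number"},"grip_force":{"type":"number"}},"required":["rows"]}

```bash
mkdir -p pics
python3 - <<'E'
from workcell import arm
import cv2,numpy as np,pickle
o=arm.get_obs();print(o)
d={}
for n in("side","top"):
    f=arm.grab_frame(n);d[n]=f;cv2.imwrite(f"pics/{n}0.png",f["frame"][:,:,::-1])
    print(n,{k:v for k,v in f.items() if k!="frame"})
pickle.dump(d,open("f.pkl","wb"))
E
```

```text
{'t': 0.0, 'joint_positions': array([-1.51349060e+00,  5.28433181e-01,  1.43387254e+00, -6.73261719e-06,
        1.18138671e+00, -1.78512769e-01]), 'qvel': array([ 0.00214439,  0.00020899, -0.00034359,  0.00096642, -0.00106715,
        0.00046759]), 'tau': array([ 1.98719688e-03, -4.40034807e+01, -1.76587182e+01,  6.32044114e-02,
        5.81334683e-02, -1.71508950e-04]), 'ee_pos': array([ 146.00181926, -606.97409278,  221.6013577 ]), 'tool_rot': array([[ 9.72322859e-01,  2.33641266e-01, -1.26481696e-04],
       [ 2.33641013e-01, -9.72320669e-01,  2.09597265e-03],
       [ 3.66724937e-04, -2.06751343e-03, -9.99997795e-01]]), 'wrist_force': array([-0.3516666 , -0.07081114,  0.00199033]), 'torque': array([-0.01003049,  0.03717164, -0.01591837]), 'grasp_force': 0.0, 'grip_width': 87.1347762718174}
side {'fx': 469.47972506463447, 'fy': 469.47972506463447, 'cx': 255.49855481989738, 'cy': 184.0025774674435, 'pose': array([[-9.67222934e-01,  1.44456788e-01, -2.08834938e-01,
         3.93659043e+02],
       [-2.52968816e-01, -4.76718664e-01,  8.41870592e-01,
         4.71759643e+02],
       [ 2.20584088e-02,  8.67105271e-01,  4.97636288e-01,
         4.95021008e+02],
       [ 0.00000000e+00,  0.00000000e+00,  0.00000000e+00,
         1.00000000e+00]])}
top {'fx': 370.2394091206621, 'fy': 370.2394091206621, 'cx': 259.7212174645395, 'cy': 195.45068435423792, 'pose': array([[-2.06878094e-02,  9.79316680e-01, -2.01273083e-01,
         3.69689707e+02],
       [-9.99780557e-01, -1.96007998e-02,  7.39234187e-03,
        -2.58564171e+02],
       [ 3.29433030e-03,  2.01381847e-01,  9.79507274e-01,
         9.06547364e+02],
       [ 0.00000000e+00,  0.00000000e+00,  0.00000000e+00,
         1.00000000e+00]])}
```

View pics/top0.png

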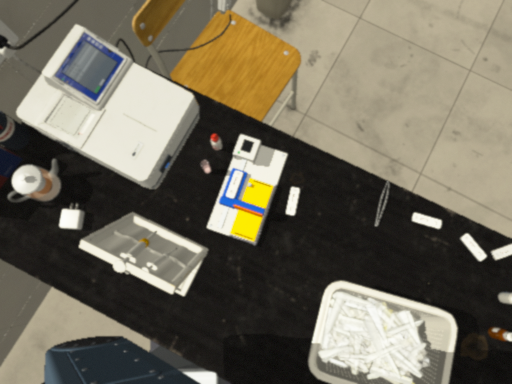

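View pics/side0.png

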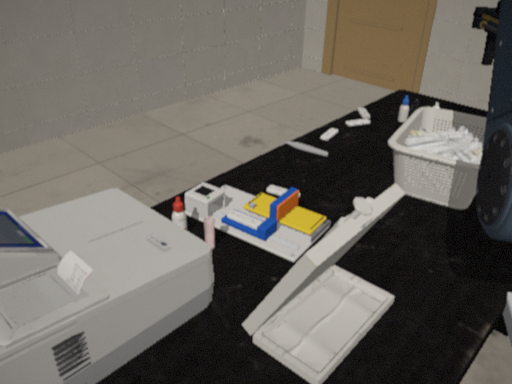

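The top view shows the dock around pixel (247,190), with the hood at the far end (245,148) and the yellow pedal on the right. The side view shows the orange face at (287,207). I'll enlarge both to pick corners.

Run:
```python
import cv2,pickle
d=pickle.load(open("f.pkl","rb"))
for n,(x0,y0,w,h,s) in {"top":(200,130,96,120,5),"side":(175,170,160,100,5)}.items():
    c=cv2.resize(d[n]["frame"][y0:y0+h,x0:x0+w,::-1],None,fx=s,fy=s,interpolation=cv2.INTER_CUBIC)
    for k in range(0,max(w,h),20):
        cv2.putText(c,str(x0+k),(k*s,10),0,.35,(0,255,0));cv2.putText(c,str(y0+k),(0,k*s+4),0,.35,(0,255,0))
    cv2.imwrite(f"pics/{n}_c.png",c)
```

```text
(no output)
```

View pics/top_c.png

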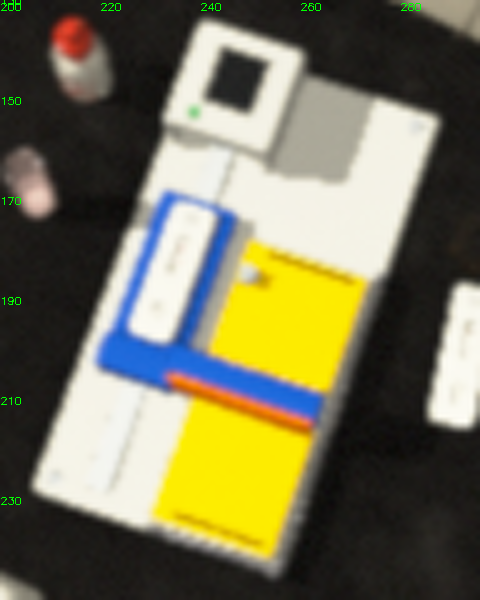

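View pics/side_c.png

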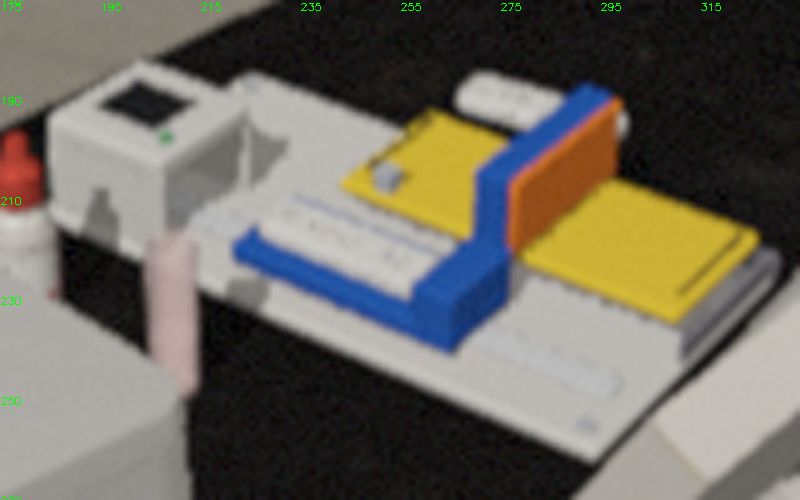

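The crops show the dock, pedal, hood and tab corners clearly, and the post is up at top (249,184). Next I fit the pose and the carriage travel.

```bash
cat > h.py <<'E'
import numpy as np,pickle
from scipy.optimize import least_squares
d=pickle.load(open("f.pkl","rb"))
def proj(f,P):
    T=np.linalg.inv(f["pose"]);c=P@T[:3,:3].T+T[:3,3]
    return np.c_[f["cx"]+f["fx"]*c[:,0]/-c[:,2], f["cy"]+f["fy"]*-c[:,1]/-c[:,2]]
E
cat > fit.py <<'E'
from h import *
# x,y,z,moves,u,v
top=[(128,57,46,0,203,20),(128,3,46,0,303,55),(72,3,46,0,267,157),(72,57,46,0,165,120),(130,-68,6,0,440,118),(-115,60,6,0,33,488),(-115,-68,6,0,278,577),
(35,0,24,0,248,240),(35,-62,24,0,368,280),(-110,-62,24,0,272,558),(-110,0,24,0,155,515),(-59,10,59,1,166,375),(-59,-60,59,1,313,430),(-41,-62,60,1,323,395)]
side=[(128,57,46,0,50,118),(72,57,46,0,160,162),(72,3,46,0,247,108),(128,3,46,0,140,62),(-115,60,6,0,595,460),(130,-68,6,0,250,72),
(35,-62,24,0,433,110),(35,0,24,0,342,185),(-110,0,24,0,680,320),(-110,-62,24,0,758,235),(-59,-60,59,1,622,98),(-59,10,59,1,512,178)]
A={"top":np.array(top,float),"side":np.array(side,float)}
off={"top":(200,130),"side":(175,170)}
def res(p,which=("top","side")):
    x,y,a,t=p;R=np.array([[np.cos(a),-np.sin(a),0],[np.sin(a),np.cos(a),0],[0,0,1]]);r=[]
    for n in which:
        L=A[n][:,:3].copy();L[:,0]+=t*A[n][:,3]
        uv=A[n][:,4:]/5+np.array(off[n])-.4
        r.append(((proj(d[n],L@R.T+[x,y,0])-uv)/(d[n]["fx"]/ (900 if n=="top" else 750))).ravel())
    return np.concatenate(r)
for w in (("top",),("side",),("top","side")):
    s=least_squares(res,[400,-250,-.4,20],args=(w,),loss="soft_l1");print(w,s.x.round(3),np.abs(s.fun).max(),np.sqrt((s.fun**2).mean()))
print(s.fun.reshape(-1,2).round(1))
x,y,a,t=s.x;np.save("dock.npy",s.x)
R=np.array([[np.cos(a),-np.sin(a)],[np.sin(a),np.cos(a)]])
for q in [(-59+t,-38),(-37.5,-38),(-110,-38),(-80+t,-38)]:print(q,(R@q+[x,y]).round(1))
E
python3 fit.py
```

```text
('top',) [ 564.151 -228.942   12.211    9.244] 3.3557461854152772 1.1782063018216886
('side',) [ 561.58  -226.587    5.928   12.06 ] 2.2647724835311434 1.2127777350782645
('top', 'side') [ 5.63279e+02 -2.28699e+02 -3.55000e-01  1.02210e+01] 3.5431892828775573 1.422287417079799
[[-0.6 -0.5]
 [ 1.3 -0.8]
 [ 0.3  0.1]
 [-1.1  1. ]
 [-0.8  1.4]
 [-0.8  2. ]
 [ 0.6  0.9]
 [ 0.6  0.2]
 [ 0.3  0.4]
 [-0.7  2. ]
 [-3.5  2. ]
 [ 0.5  2.4]
 [-1.8 -0.5]
 [ 1.5 -0.6]
 [-2.5 -1.8]
 [-0.6 -0.4]
 [ 1.4 -2.6]
 [-0.8 -2.1]
 [-0.3 -3. ]
 [-0.5 -0.4]
 [-1.3 -0. ]
 [-2.2 -2.3]
 [-1.6 -1.9]
 [ 0.3 -0.5]
 [-1.7  0.9]
 [ 0.5  1.6]]
(np.float64(-48.77893692861143), -38) [ 504.3 -247.4]
(-37.5, -38) [ 514.9 -251.3]
(-110, -38) [ 446.9 -226.1]
(np.float64(-69.77893692861143), -38) [ 484.6 -240.1]
```

```bash
cat > go.py <<'E'
import sys,numpy as np
from scipy.spatial.transform import Rotation as S
from workcell import arm
D=np.load("dock.npy");a=D[2]
R=np.array([[np.cos(a),-np.sin(a),0],[np.sin(a),np.cos(a),0],[0,0,1]])
def state():
    o=arm.get_obs();p=R.T@(o["ee_pos"]-[D[0],D[1],0])
    print("t",round(o["t"],2),"dock pos",p.round(1),"F dock",(R.T@o["wrist_force"]).round(1),"w",round(o["grip_width"],1));return o
def to(x,y,z):
    o=state();T=R@np.diag([1,-1,-1.]);Q=o["tool_rot"]
    s=Q.T@(R@[x,y,z]+[D[0],D[1],0]-o["ee_pos"])/1000
    print("row",np.r_[s,S.from_matrix(Q.T@T).as_rotvec()/(np.pi/3)].round(4).tolist(),"q",o["joint_positions"].round(2))
if len(sys.argv)>3: to(*map(float,sys.argv[1:4]))
else: state()
E
python3 go.py -75 -38 150; python3 -c "
from workcell import arm
f=arm.grab_frame('wrist');print(f['hand_eye'].round(2))"
```

```text
t 0.1 dock pos [-259.8 -499.8  221.7] F dock [ 0.5  0.2 -0.8] w 87.0
row [0.4106, -0.2805, 0.0724, -0.0019, 0.0002, 0.5641] q [-1.51  0.53  1.43  0.    1.18 -0.18]
[[-0.0000e+00  9.6000e-01  2.9000e-01  8.0200e+01]
 [ 1.0000e+00  0.0000e+00  0.0000e+00 -1.4000e-01]
 [ 0.0000e+00  2.9000e-01 -9.6000e-01 -1.6291e+02]
 [ 0.0000e+00  0.0000e+00  0.0000e+00  1.0000e+00]]
```

Emit:
carry_out --pt "0.05 -0.03 0 0 0 0.1" --pt "0.1 -0.065 0 0 0 0.2" --pt "0.15 -0.1 0 0 0 0.3" --pt "0.2 -0.135 0 0 0 0.4" --pt "0.25 -0.17 0 0 0 0.5" --grip 1 --grip_force 20

```text
t: 0.78
ee_pos: [350.4, -382.4, 222.5]
tool_rot: [[0.958, -0.288, 0.0], [-0.288, -0.958, 0.0], [0.0, -0.0, -1.0]]
wrist_force: [0.7, -0.5, -0.2]
grip_width: 44.8
grasp_force: 0.0
```

```bash
python3 go.py -75 -38 120
```

```text
t 0.78 dock pos [-146.2 -218.1  222.5] F dock [ 0.8 -0.2 -0.2] w 44.8
row [0.0824, -0.1752, 0.1025, -0.0001, -0.0001, 0.0603] q [-1.04  0.39  1.7   0.    1.06  0.82]
```

Emit:
carry_out --pt "0.022 -0.044 0.02 0 0 0.06" --pt "0.044 -0.088 0.04 0 0 0.06" --pt "0.066 -0.132 0.07 0 0 0.06" --pt "0.08 -0.17 0.1 0 0 0.06" --pt "0.08 -0.17 0.1 0 0 0.06"

```text
t: 1.4
ee_pos: [473.8, -240.0, 120.2]
tool_rot: [[0.941, -0.339, -0.005], [-0.339, -0.941, 0.004], [-0.006, -0.002, -1.0]]
wrist_force: [-0.1, -0.8, 1.1]
grip_width: 1.4
grasp_force: 0.0
```

```bash
python3 go.py -75 -38 60
```

```text
t 1.4 dock pos [-79.9 -41.7 120.2] F dock [ 0.2 -0.8  1.1] w 1.4
row [0.0053, -0.0035, 0.0602, -0.0022, 0.0057, 0.0085] q [-0.68  0.55  1.76  0.    0.84  1.24]
```

Descend to z 50, still above the pedal, and look.

Emit:
carry_out --pt "0.004 -0.003 0.03 0 0 0.008" --pt "0.004 -0.003 0.07 0 0 0.008" --pt "0.004 -0.003 0.07 0 0 0.008"

```text
t: 1.78
ee_pos: [477.2, -242.0, 50.9]
tool_rot: [[0.936, -0.352, -0.004], [-0.352, -0.936, 0.003], [-0.005, -0.001, -1.0]]
wrist_force: [-0.3, 0.6, 1.9]
grip_width: 0.9
grasp_force: 0.0
```

```bash
python3 go.py -75 -38 40
python3 - <<'E'
from workcell import arm
import cv2
im=[arm.grab_frame(n)["frame"][:,:,::-1] for n in("side","wrist")]
c=cv2.resize(im[0][150:270,215:355],None,fx=4,fy=4,interpolation=2)
cv2.imwrite("pics/s1.png",c);cv2.imwrite("pics/w1.png",im[1])
E
```

```text
t 1.77 dock pos [-76.1 -42.3  50.9] F dock [-0.5  0.5  1.9] w 0.9
row [0.0011, -0.0043, 0.0109, -0.0014, 0.0051, -0.0048] q [-0.68  0.68  1.79 -0.    0.68  1.25]
```

View pics/s1.png

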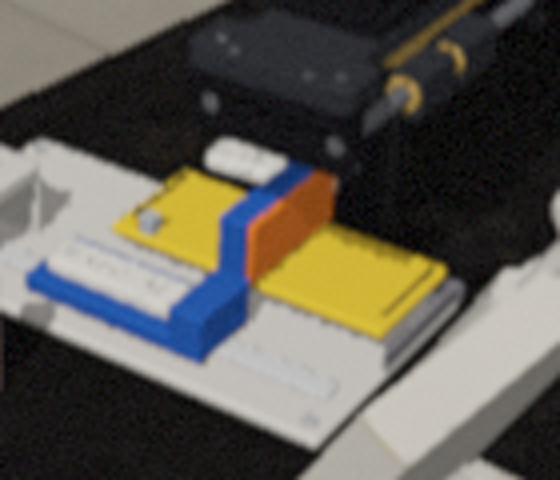

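View pics/w1.png

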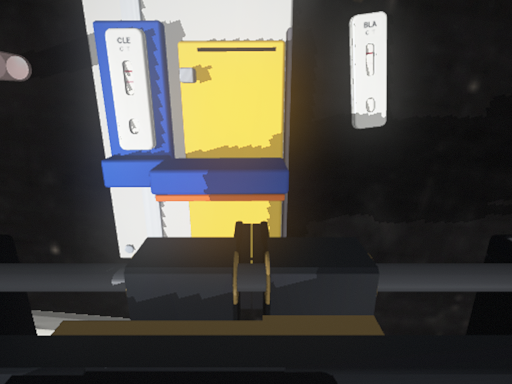

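Run:
```python
from go import *
from h import proj,d
w=lambda p:(R@p+[D[0],D[1],0])
for p in [(-76,-42,51),(-76,-42,121),(-59+10,-60,59),(-110,-62,24),(-66,-42,51)]:
    print(p,((proj(d["side"],w(np.array(p,float))[None])[0]-[215,150])*4).round(0))
import cv2
f=arm.grab_frame("side")["frame"][:,:,::-1]
c=cv2.resize(f[130:220,260:360],None,fx=6,fy=6,interpolation=2)
c=np.clip(c.astype(float)*1.8+15,0,255).astype(np.uint8)
cv2.imwrite("pics/s2.png",c)
```

```text
t 1.88 dock pos [-73.7 -42.9  53.4] F dock [ 0.1 -1.1  0.3] w 0.5
(-76, -42, 51) [363. 209.]
(-76, -42, 121) [375.  71.]
(-49, -60, 59) [332. 159.]
(-110, -62, 24) [446. 265.]
(-66, -42, 51) [343. 202.]
```

View pics/s2.png

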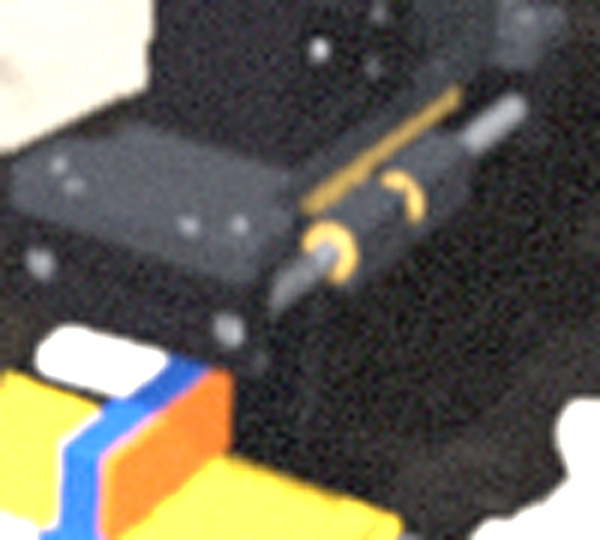

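Side view: the finger is dark against dark, and consistent with the prediction. I'll check the relative pose numerically with the wrist camera.

Run:
```python
from go import *
from h import proj
import cv2
o=state();f=arm.grab_frame("wrist")
T=np.eye(4);T[:3,:3]=o["tool_rot"];T[:3,3]=o["ee_pos"];f["pose"]=T@f["hand_eye"]
w=lambda p:(R@np.array(p,float)+[D[0],D[1],0])
P=[(35,0,24),(35,-62,24),(-49,10,59),(-49,-60,59),(-31,-62,60),(20,-2,33)]
print({k:v for k,v in f.items() if k in("fx","cx","cy")})
uv=proj(f,np.array([w(p) for p in P]))
for p,q in zip(P,uv):print(p,q.round(1))
im=f["frame"][:,:,::-1].copy()
for q in uv: cv2.drawMarker(im,tuple(int(v) for v in q.round()),(0,255,0),0,9,1)
cv2.imwrite("pics/w2.png",cv2.resize(im[20:270,90:340],None,fx=2.4,fy=2.4,interpolation=2))
```

```text
t 1.93 dock pos [-73.2 -42.9  54. ] F dock [-0.   0.5  0.9] w 0.6
t 1.93 dock pos [-73.2 -42.9  54. ] F dock [-0.   0.5  0.9] w 0.6
{'fx': 304.9015971267829, 'cx': 251.111337606874, 'cy': 187.91333671159822}
(35, 0, 24) [176.3  44.9]
(35, -62, 24) [283.3  44.3]
(-49, 10, 59) [154.8 202. ]
(-49, -60, 59) [282.3 201.3]
(-31, -62, 60) [287.1 169.8]
(20, -2, 33) [178.1  71.4]
```

View pics/w2.png

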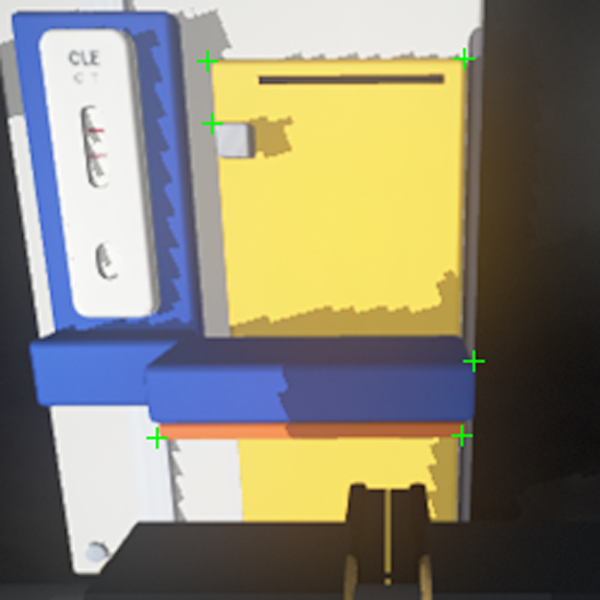

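The predicted marks fall on the pedal, tab and post corners to within about 2 mm, and the finger is over the pedal behind the orange face. Now I press down.

Emit:
carry_out --pt "0 -0.003 0.01 0 0 0" --pt "0 -0.005 0.02 0 0 0" --pt "0 -0.005 0.025 0 0 0" --pt "0 -0.005 0.025 0 0 0" --pt "0 -0.005 0.025 0 0 0"

```text
t: 2.6
ee_pos: [481.0, -237.6, 27.5]
tool_rot: [[0.936, -0.351, 0.0], [-0.351, -0.936, -0.0], [0.0, 0.0, -1.0]]
wrist_force: [-0.1, -0.2, -0.7]
grip_width: 0.5
grasp_force: 0.0
```

```bash
python3 go.py -73 -38 15
```

```text
t 2.6 dock pos [-74.1 -36.9  27.5] F dock [-0.  -0.2 -0.7] w 0.5
row [0.0011, 0.001, 0.0125, 0.0, -0.0, -0.0038] q [-0.67  0.72  1.8  -0.    0.63  1.26]
```

Emit:
carry_out --pt "0 0.0005 0.004 0 0 0" --pt "0 0.001 0.007 0 0 0" --pt "0 0.001 0.01 0 0 0" --pt "0 0.001 0.0125 0 0 0" --pt "0 0.001 0.0125 0 0 0"

```text
t: 3.22
ee_pos: [481.1, -238.4, 15.5]
tool_rot: [[0.936, -0.352, 0.001], [-0.352, -0.936, -0.0], [0.001, -0.0, -1.0]]
wrist_force: [1.7, 2.6, 6.6]
grip_width: 0.4
grasp_force: 3.5
```

```bash
python3 go.py -73 -38 15
```

```text
t 3.23 dock pos [-73.7 -37.7  15.5] F dock [0.7 3.  6.6] w 0.4
row [0.0007, 0.0003, 0.0005, -0.0002, -0.001, -0.004] q [-0.67  0.74  1.8   0.    0.6   1.26]
```

Emit:
carry_out --pt "0 0 0.001 0 0 0" --pt "0 0 0.002 0 0 0" --pt "0 0 0.002 0 0 0"

```text
t: 3.6
ee_pos: [481.1, -238.4, 14.8]
tool_rot: [[0.936, -0.351, 0.001], [-0.351, -0.936, -0.001], [0.001, 0.0, -1.0]]
wrist_force: [0.3, 3.3, 15.7]
grip_width: 0.4
grasp_force: 7.8
```

```bash
python3 go.py -73 -38 15
```

```text
t 3.6 dock pos [-73.7 -37.7  14.8] F dock [-0.9  3.2 15.7] w 0.4
row [0.0007, 0.0003, -0.0002, 0.0002, -0.0014, -0.0038] q [-0.67  0.74  1.8   0.    0.6   1.26]
```

The pedal is at its bottom stop. Now I push along +x, holding it down.

Emit:
carry_out --pt "0.005 0 0 0 0 0" --pt "0.011 0 0 0 0 0" --pt "0.017 0 0 0 0 0" --pt "0.023 0 0 0 0 0" --pt "0.03 0 0 0 0 0"

```text
t: 4.22
ee_pos: [493.0, -241.1, 14.4]
tool_rot: [[0.937, -0.347, -0.033], [-0.347, -0.938, 0.018], [-0.037, -0.005, -0.999]]
wrist_force: [-30.9, 5.2, 39.6]
grip_width: 0.3
grasp_force: 21.0
```

```bash
python3 go.py 17 -38 15
```

```text
t 4.22 dock pos [-61.6 -36.   14.4] F dock [-30.7  -5.9  39.6] w 0.3
row [0.0785, 0.002, -0.0035, -0.0051, 0.0352, 0.0003] q [-0.66  0.76  1.74 -0.01  0.68  1.28]
```

The force is too high: friction from the hard press is making the tip stick. I'll relax the forward command and ease the press.

Emit:
carry_out --pt "-0.006 0 -0.0005 0 0 0" --pt "-0.012 0 -0.001 0 0 0" --pt "-0.012 0 -0.001 0 0 0" --pt "-0.012 0 -0.001 0 0 0"

```text
t: 4.72
ee_pos: [493.4, -241.3, 14.9]
tool_rot: [[0.936, -0.351, -0.008], [-0.351, -0.936, 0.006], [-0.01, -0.003, -1.0]]
wrist_force: [-6.0, 6.5, 17.0]
grip_width: 0.3
grasp_force: 8.4
```

```bash
python3 go.py 17 -38 15
```

```text
t 4.72 dock pos [-61.1 -36.1  14.9] F dock [-7.9  4.  17. ] w 0.3
row [0.0781, 0.0016, -0.0008, -0.003, 0.0094, -0.0034] q [-0.66  0.75  1.76  0.    0.64  1.27]
```

Emit:
carry_out --pt "0 0 -0.001 0 0 0" --pt "0.004 0 -0.001 0 0 0" --pt "0.008 0 -0.001 0 0 0" --pt "0.012 0 -0.001 0 0 0" --pt "0.012 0 -0.001 0 0 0"

```text
t: 5.35
ee_pos: [501.5, -244.8, 15.1]
tool_rot: [[0.937, -0.35, -0.015], [-0.349, -0.937, 0.009], [-0.017, -0.003, -1.0]]
wrist_force: [-11.1, 4.0, 15.8]
grip_width: 0.4
grasp_force: 8.2
```

```bash
python3 go.py 17 -38 15
```

```text
t 5.35 dock pos [-52.3 -36.6  15.1] F dock [-11.8  -0.1  15.8] w 0.4
row [0.0693, 0.0013, -0.0011, -0.003, 0.0164, -0.002] q [-0.65  0.76  1.73 -0.    0.67  1.28]
```

Emit:
carry_out --pt "0.004 0 -0.0005 0 0 0" --pt "0.008 0 -0.0005 0 0 0" --pt "0.012 0 -0.0005 0 0 0" --pt "0.016 0 -0.0005 0 0 0" --pt "0.02 0 -0.0005 0 0 0"

```text
t: 5.98
ee_pos: [520.2, -251.8, 15.3]
tool_rot: [[0.937, -0.35, -0.015], [-0.35, -0.937, 0.009], [-0.018, -0.003, -1.0]]
wrist_force: [-12.2, 4.5, 13.3]
grip_width: -0.1
grasp_force: 7.7
```

```bash
python3 go.py 17 -38 15
```

```text
t 5.97 dock pos [-32.4 -36.6  15.3] F dock [-13.   -0.   13.3] w -0.1
row [0.0494, 0.0013, -0.0006, -0.003, 0.0167, -0.0022] q [-0.64  0.77  1.68 -0.    0.71  1.29]
```

Emit:
carry_out --pt "0.004 0 0 0 0 0" --pt "0.008 0 0 0 0 0" --pt "0.012 0 0 0 0 0" --pt "0.016 0 0 0 0 0" --pt "0.02 0 0 0 0 0"

```text
t: 6.6
ee_pos: [538.7, -258.7, 15.3]
tool_rot: [[0.937, -0.35, -0.016], [-0.35, -0.937, 0.009], [-0.018, -0.003, -1.0]]
wrist_force: [-11.3, 5.8, 14.7]
grip_width: 0.5
grasp_force: 7.9
```

```bash
python3 go.py 17 -38 15
```

```text
t 6.6 dock pos [-12.6 -36.6  15.3] F dock [-12.6   1.5  14.7] w 0.5
row [0.0296, 0.0013, -0.0002, -0.003, 0.0173, -0.0023] q [-0.63  0.79  1.62 -0.    0.75  1.3 ]
```

Emit:
carry_out --pt "0.004 0 0 0 0 0" --pt "0.008 0 0 0 0 0" --pt "0.012 0 0 0 0 0" --pt "0.016 0 0 0 0 0" --pt "0.02 0 0 0 0 0"

```text
t: 7.22
ee_pos: [558.1, -266.1, 15.3]
tool_rot: [[0.937, -0.35, -0.015], [-0.35, -0.937, 0.008], [-0.017, -0.003, -1.0]]
wrist_force: [-10.0, 4.9, 13.2]
grip_width: 0.4
grasp_force: 7.2
```

```bash
python3 go.py 17 -38 15
```

```text
t 7.22 dock pos [  8.2 -36.9  15.3] F dock [-11.1   1.1  13.2] w 0.4
row [0.0088, 0.0011, 0.0002, -0.0027, 0.0159, -0.0024] q [-0.62  0.8   1.57 -0.    0.78  1.31]
```

Emit:
carry_out --pt "0.003 0 0 0 0 0" --pt "0.006 0 0 0 0 0" --pt "0.009 0 0 0 0 0" --pt "0.009 0 0 0 0 0"

```text
t: 7.72
ee_pos: [564.6, -268.6, 15.3]
tool_rot: [[0.937, -0.349, -0.019], [-0.349, -0.937, 0.01], [-0.021, -0.003, -1.0]]
wrist_force: [-16.0, 6.4, 17.2]
grip_width: 0.6
grasp_force: 12.2
```

```bash
python3 go.py 17 -38 15
```

```text
t 7.72 dock pos [ 15.1 -37.   15.3] F dock [-17.3   0.4  17.2] w 0.6
row [0.0019, 0.001, 0.0003, -0.0028, 0.0201, -0.0019] q [-0.62  0.81  1.55 -0.    0.8   1.31]
```

Force is rising at about the expected end. A little more will confirm the end stop.

Emit:
carry_out --pt "0.002 0 0 0 0 0" --pt "0.004 0 0 0 0 0" --pt "0.006 0 0 0 0 0" --pt "0.006 0 0 0 0 0"

```text
t: 8.22
ee_pos: [564.4, -268.6, 15.4]
tool_rot: [[0.937, -0.349, -0.031], [-0.348, -0.937, 0.015], [-0.034, -0.004, -0.999]]
wrist_force: [-26.9, 7.3, 25.2]
grip_width: 0.6
grasp_force: 22.2
```

Run:
```python
from go import *
from h import proj
import cv2
o=state();f=arm.grab_frame("wrist")
T=np.eye(4);T[:3,:3]=o["tool_rot"];T[:3,3]=o["ee_pos"];f["pose"]=T@f["hand_eye"]
im=f["frame"][:,:,::-1].copy()
for p in [(44,-62,60),(44,12,60),(72,57,46),(72,3,46)]:
    q=proj(f,(R@np.array(p,float)+[D[0],D[1],0])[None])[0];print(p,q.round(1)); cv2.drawMarker(im,tuple(int(v) for v in q.round()),(0,255,0),0,9,1)
cv2.imwrite("pics/w3.png",im)
```

```text
t 8.22 dock pos [ 14.9 -37.   15.4] F dock [-27.7  -2.5  25.2] w 0.6
t 8.22 dock pos [ 14.9 -37.   15.4] F dock [-27.7  -2.5  25.2] w 0.6
(44, -62, 60) [310.7 226.3]
(44, 12, 60) [134.  226.3]
(72, 57, 46) [ 34.1 153.5]
(72, 3, 46) [158.5 153.4]
```

View pics/w3.png

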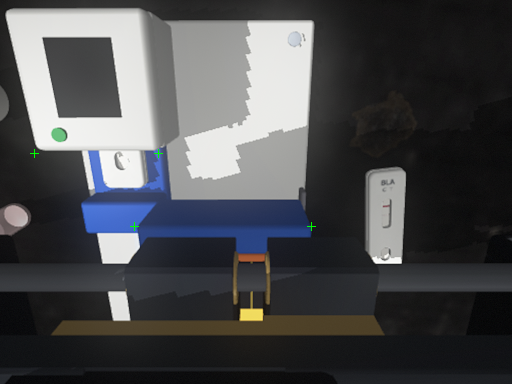

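The hard stop is confirmed: no motion while the force rises, at the expected home position, with the carriage under the hood. Next I back off the face with the pedal still down, then lift.

Emit:
carry_out --pt "-0.008 0 0 0 0 0" --pt "-0.014 0 0 0 0 0" --pt "-0.02 0 0 0 0 0" --pt "-0.025 0 0 0 0 0" --pt "-0.025 0 0 0 0 0"

```text
t: 8.9
ee_pos: [558.5, -268.7, 17.3]
tool_rot: [[0.936, -0.352, 0.007], [-0.352, -0.936, -0.005], [0.008, 0.002, -1.0]]
wrist_force: [3.2, -0.2, 6.7]
grip_width: 0.6
grasp_force: 3.1
```

```bash
python3 go.py 5 -38 15
```

```text
t 8.9 dock pos [  9.4 -39.2  17.3] F dock [3.  0.9 6.7] w 0.6
row [-0.0044, -0.0011, 0.0022, 0.0019, -0.008, -0.0042] q [-0.63  0.8   1.59  0.    0.75  1.3 ]
```

Emit:
carry_out --pt "0 0 -0.004 0 0 0" --pt "0 0 -0.01 0 0 0" --pt "-0.005 0 -0.03 0 0 0" --pt "-0.02 0 -0.07 0 0 0" --pt "-0.06 0 -0.12 0 0 0"

```text
t: 9.52
ee_pos: [499.3, -245.6, 135.1]
tool_rot: [[0.936, -0.351, -0.002], [-0.351, -0.936, 0.001], [-0.002, -0.0, -1.0]]
wrist_force: [-0.4, -0.2, 1.0]
grip_width: 0.9
grasp_force: 0.0
```

Emit:
carry_out --pt "-0.05 0.02 -0.03 0 0 0" --pt "-0.1 0.05 -0.06 0 0 0" --pt "-0.15 0.08 -0.06 0 0 0" --pt "-0.2 0.1 -0.06 0 0 0" --pt "-0.2 0.1 -0.06 0 0 0"

```text
t: 10.15
ee_pos: [273.7, -266.7, 194.4]
tool_rot: [[0.935, -0.356, -0.003], [-0.356, -0.935, 0.004], [-0.004, -0.003, -1.0]]
wrist_force: [-0.1, 0.1, -0.5]
grip_width: 0.8
grasp_force: 0.0
```

Run:
```python
from go import *
import cv2
state()
t=arm.grab_frame("top")["frame"][130:250,200:300,::-1];s=arm.grab_frame("side")["frame"][170:270,175:335,::-1]
cv2.imwrite("pics/end.png",np.hstack([cv2.resize(t,(400,480),interpolation=2),cv2.copyMakeBorder(cv2.resize(s,(400,250),interpolation=2),0,230,0,0,0)]))
```

```text
t 10.15 dock pos [-258.3 -136.2  194.4] F dock [-0.1  0.1 -0.5] w 0.8
t 10.15 dock pos [-258.3 -136.2  194.4] F dock [-0.1  0.1 -0.5] w 0.8
```

View pics/end.png

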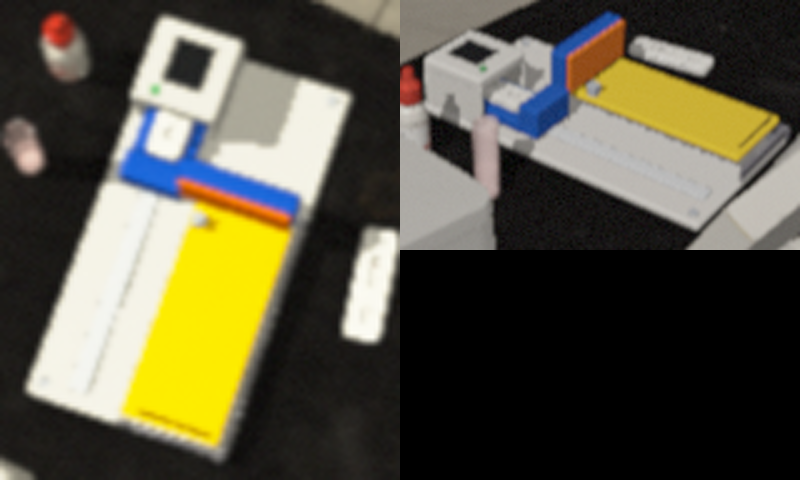

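The carriage is home, the post is up behind the orange face, and the loose items haven't moved. Handing in.

```bash
python3 -c "
from workcell import arm
print(arm.sign_off())"
```

```text
the job is handed in; nothing more can be done
None
```

The carriage is docked fully home, the pedal is released with the post up behind the tab, the arm is clear, and the job is handed in; the dropper bottle, vial and spare cassette were not moved.

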